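# Set the depth stop of a tag-marking press and mark the tag

### The job

Set up the blue tag-marking press: turn its red wing thumbscrew clockwise until it bottoms firmly on its stop, then back it off a quarter of a turn and let go of it. Then press the black spring plunger straight down until it trips with a snap, so that it marks the metal tag, and let it come all the way up again. Do not knock over or shift the glass jar, the tape roll or the dropper bottle.

Things in the scene. Friction and masses are not known exactly. Their poses are not given: they have to be found in the camera images.
- press: tag-marking press on a blue base plate 110 x 230 x 16 mm, fixed to the table; origin at the centre of its underside, z up, x to its back with the two columns, y along its length. The vertical axis of the red thumbscrew is at x 0, y +70 mm, that of the black plunger at x 0, y -70 mm. A metal tag lies in a nest under the plunger
- wing_grip (a point): red wing thumbscrew: point on its vertical axis, 115 mm above the table. Upright flat bar 58 mm long (this frame's x, white dot at +x), 14 mm thick, from 14 mm above the point to 18 mm below. Clockwise from above (yaw falling) tightens. Starts 1/4 to 5/8 turn from its stop, whose direction varies; turns with about 0.12 N m, stays where left, at the stop goes solid
- foot_tip (a point): lower end of the 12 mm steel rod that the thumbscrew drives down onto its seat. It sinks 3 mm per full clockwise turn; at the stop it stands 22 mm above the underside of the base. A quarter turn lifts it only 0.75 mm, less than the reading's noise, so the stop must be felt
- plunger_top (a point): centre of the top of the black mushroom-shaped plunger, 46 mm in diameter, on the -y arm of the press; 143 mm above the table when up; pressed straight down from above
- plunger (a joint): travel of the plunger in m: 0 when up, growing as it is pressed, 0.014 at its end stop. The spring resists with 4 N at first, climbs to about 18 N near 5 mm of travel, then collapses and the plunger snaps on to its end; tripped beyond 10 mm. It springs up again when released
- jar_glass: small glass jar, 62 mm in diameter, 60 mm high, loose bystander; origin at the centre of its underside
- roll_tape: roll of tape lying flat, 103 mm in diameter, 25 mm high, loose bystander; origin at the centre of its underside
- bottle_drop: brown dropper bottle, 33 mm in diameter, 102 mm high, standing, loose bystander; origin at the centre of its underside

How it is judged:
By the outcome, as a careful person would: the job done as asked, in the order asked, and still so for the second after the job is handed in, with the robot touching nothing.
It also fails if it takes over 64 s, if anything falls off the work surface, if the arm or the gripper's body presses on something with over 40 N, if the wrist force passes 120 N, or if a joint passes its speed limit or range.

### The arm

A 7-joint arm with a two-finger parallel gripper is mounted at the origin on a cart in front of the work surface, level with it; the furniture and walls round the work are solid. World frame = base frame: x ahead of the robot, y to its left, z up, the work surface at z = 0. Lengths are in m, angles in rad, forces in N, time in s.
With the tool pointing down it reaches from about 0.425 to 0.875 m from the base axis. Payload 4.7 kg.
Tool frame: the origin (TCP) lies between the finger pads; the fingertips stand 14 mm ahead of it and the grasp point (between the pads) lies 5 mm behind it; z points along the fingers, y is the line along which they close (so a half turn about z gives the same grasp; the last joint's range is limited). The gripper opens to 87 mm and grips with 3 to 60 N. Pads are 19 mm wide; open, the fingers measure 117 mm over their backs; the gripper's body (75 mm by 190 mm) begins 51 mm behind the grasp point.
Start: joints at [1.227, 0.321, -0.07, 1.45, 0.023, 1.371, -0.057], TCP at [0.228, -0.609, 0.237] pointing down, gripper open.
Joint ranges: [-2.86, 2.86], [-0.3, 2.09], [-1.38, 1.24], [0.06, 2.45], [-1.56, 4.7], [0.09, 2.05], [-2.69, 2.69]. Speed limits (rad/s): [2.57, 2.57, 3.14, 3.14, 3.14, 3.14, 3.14].

### API

Orientations are given as a rotation vector (axis times angle).
In Python, from bench import get_state, get_image, camera_params, close_job gives the robot as it stands. The module is installed in compiled form; this text tells all that it offers.
- The arm moves only by the tool arm_command, never from a script. Its argument "motion" is a list of rows, each a list of 5 numbers: the finger opening in mm, from 0 to 87, then the shift along the tool's x, y, z in mm, then the turn about the tool's z in degrees. In form: [[gripper, x, y, z, spin], ...]. A call has 1 to 5 rows; each row is the pose to reach, as a shift and turn from the pose commanded when the call began, along the tool's axes at that moment; what a row does not reach only later rows make up. A row lasts 1/12 s, in which the tool goes at most 41.7 mm and 7.16 degrees, less where a joint would pass 70% of its speed; a pose out of reach is approached as far as the arm can. A call with a gripper value outside its range is refused whole. The fingers move at their own pace and stop on an object; "newtons" is the grip in N (left out, the last holds). Time passes only in rows, so rows that repeat a pose let the fingers close. It gives the time, the measured TCP pose, the force, the opening and the grip force at its end, in the units of the state.
- get_state(): the state, without advancing time (a new reading comes with each control period).
- get_image(name): name is "scene" or "side" or "wrist"; returns (picture, depth): 480x640x3 uint8, red, green, blue; 480x640 float32, m along the optical axis (not along the pixel's ray), 0 where there is no reading.
- camera_params(name): a dict with "intrinsics" (3x3 intrinsics, pixels), "extrinsics" (4x4, takes a point from camera to world coordinates). Camera axes: x right, y down, z forward; pixel columns grow to the right and rows downward; lengths in m; the calibration is good to about 2 mm. The wrist camera is an equidistant fisheye: a pixel r from the principal point sees the ray r / f radians off the axis. A picture is of the moment at which its call begins: read the wrist's pose just before it. camera_params takes no time and is no camera call; for the wrist camera it gives the pose at the moment of the call.
- close_job(): hands the job in; it is judged then, once.
The state is a dict: "time": time; "joint_positions": joint angles; "qd": joint speeds; "joint_torque": joint torques, N m; "position": TCP position; "tool_rot": TCP orientation; "ft_force": force on the tool from outside, world axes, zero at the start; "torque": the same for the moment, N m; "grip_width": opening from 0.0 (shut) to 1.0 (fully open); "grip_force": force on a finger pad.
Only numpy, scipy, OpenCV 4.12 (cv2) and the standard library are available. Lean on these libraries where they do the work, as an engineer would, in place of code of your own. Each camera call takes 0.05 s, during which the arm holds its last target. There are 200 camera calls.

## Working session

There is one attempt and no reset: what is moved stays moved. The work goes in short steps, Python scripts to look and compute and a tool call to move; the robot and the scene stay as the last step left them, time stands still between calls to the robot, and variables do not carry over. Pictures are saved under pics/ and viewed, at most 10 in all, crops included, and the job is handed in when it is done.

Besides the shell and the picture viewer there is one more tool, called in YAML: its name, and indented under it one key for each argument. arm_command: Moves the arm, as the interface text tells. Its arguments: {"type":"object","properties":{"motion":{"type":"array"},"newtons":{"type":"number"}},"required":["motion"]}

```bash
mkdir -p pics
cat > h.py <<'E'
import numpy as np, cv2
from bench import *
def snap(n,f):
    p=camera_params(n); im,d=get_image(n); cv2.imwrite('pics/'+f+'.png',im[:,:,::-1]); np.savez('pics/'+f,im=im,d=d,K=p['intrinsics'],T=p['extrinsics']); return im,d,p['intrinsics'],p['extrinsics']
def world(d,K,T):
    v,u=np.mgrid[:480,:640]; P=np.stack([(u-K[0,2])/K[0,0]*d,(v-K[1,2])/K[1,1]*d,d],-1); return P@T[:3,:3].T+T[:3,3]
E
python3 - <<'E'
from h import *
s=get_state();print(s)
a=snap('scene','s0')[0];b=snap('side','d0')[0]
cv2.imwrite('pics/both.png',cv2.resize(np.vstack([a,b]),(400*1,600))[:,:,::-1])
for n in('scene','side'):print(camera_params(n))
E
```

```text
{'time': 0.0, 'joint_positions': array([ 1.22711564,  0.32183031, -0.07007512,  1.45169662,  0.02260905,
        1.37077039, -0.05687334]), 'qd': array([-0.00048978,  0.00166607, -0.00100608, -0.00018174,  0.00151138,
        0.00133277, -0.00185345]), 'joint_torque': array([-9.00586042e-05, -4.91287458e+01, -4.03918857e-01, -3.12527239e+01,
       -6.37667114e-02,  4.38751420e-02,  1.74004763e-04]), 'position': array([ 0.22738862, -0.60836491,  0.23544581]), 'tool_rot': array([-3.08960937e+00, -5.58753929e-01,  7.04635769e-04]), 'ft_force': array([ 1.11443906,  0.48448939, -0.25391467]), 'torque': array([-0.0567594 , -0.00146895,  0.04596396]), 'grip_force': 0.0, 'grip_width': 1.0046207984373032}
{'intrinsics': array([[588.11053234,   0.        , 323.49823543],
       [  0.        , 588.11053234, 236.62037568],
       [  0.        ,   0.        ,   1.        ]]), 'extrinsics': array([[-0.08477559, -0.82426014,  0.55982883, -0.00130014],
       [-0.99638139,  0.06668815, -0.05269545,  0.45964759],
       [ 0.00610081, -0.56227032, -0.82693099,  0.93691868],
       [ 0.        ,  0.        ,  0.        ,  1.        ]])}
{'intrinsics': array([[446.64390586,   0.        , 317.42666617],
       [  0.        , 446.64390586, 245.64535189],
       [  0.        ,   0.        ,   1.        ]]), 'extrinsics': array([[-0.84842923, -0.25642189,  0.46305039,  0.12948407],
       [-0.52928555,  0.41920728, -0.7376463 ,  1.01923599],
       [-0.00496543, -0.87092656, -0.49138811,  0.52881079],
       [ 0.        ,  0.        ,  0.        ,  1.        ]])}
```

View pics/s0.png

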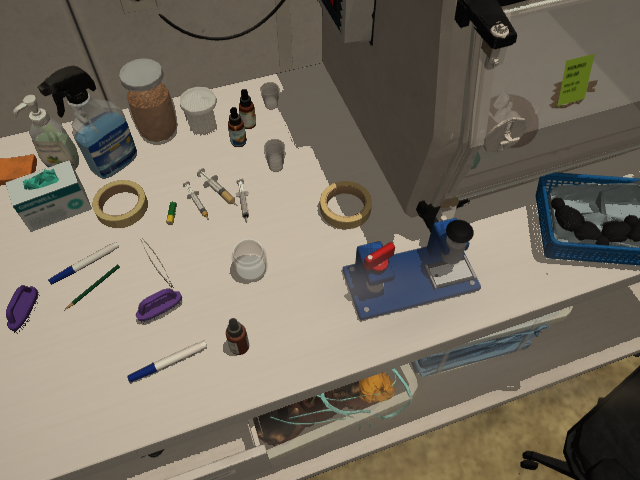

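View pics/d0.png

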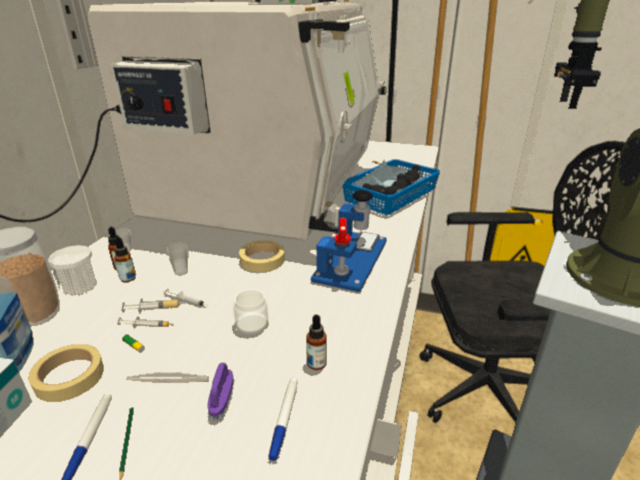

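The scene view shows the press at about (410,270), the red wing at (380,256), the black plunger at (459,234), jar at (249,260), tape at (345,204), bottle at (236,337). A large cabinet stands just behind the press, and it shows in the side view too.

```bash
cat > m.py <<'E'
from h import *
for f in('s0','d0'):
    z=np.load(f'pics/{f}.npz');im,d,K,T=z['im'],z['d'],z['K'],z['T'];W=world(d,K,T)
    h=cv2.cvtColor(im,cv2.COLOR_RGB2HSV)
    roi=np.zeros((480,640),bool)
    if f=='s0': roi[200:325,335:490]=1
    else: roi[185:295,305:392]=1
    ok=roi&(d>0)
    red=ok&((h[...,0]<6)|(h[...,0]>174))&(h[...,1]>170)&(h[...,2]>90)
    blue=ok&(h[...,0]>100)&(h[...,0]<125)&(h[...,1]>150)
    blk=ok&(im.max(2)<60)&(W[...,2]>.12)&(W[...,2]<.16)
    R=W[red];top=R[R[:,2]>R[:,2].max()-.006]
    print(f,'red n',len(R),'z',R[:,2].min(),R[:,2].max(),'top mean',top.mean(0),cv2.minAreaRect((top[:,:2]*1000).astype(np.float32)))
    B=W[blue&(abs(W[...,2]-.016)<.006)];print('plate',cv2.minAreaRect((B[:,:2]*1000).astype(np.float32)),np.median(B[:,2]))
    P=W[blk];
    if len(P):P=P[P[:,2]>np.percentile(P[:,2],95)-.004];print('plunger',len(P),P.mean(0),P.min(0),P.max(0))
    # cabinet: points high near press
    v=ok|True; q=W[(d>0)&(W[...,2]>.18)&(W[...,2]<.6)&(W[...,0]>.2)&(W[...,0]<.9)&(W[...,1]<.35)&(W[...,1]>-.5)]
    for y0 in np.arange(-.5,.35,.1):
        for z0,z1 in((.18,.3),(.3,.5)):
            k=q[(abs(q[:,1]-y0-.05)<.05)&(q[:,2]>z0)&(q[:,2]<z1)]
            if len(k)>20:print('  cab y%.2f z%.2f'%(y0,z0),'xmin',np.percentile(k[:,0],1).round(3),len(k))
    for n,(u,v) in dict(jar=(249,260),bot=(236,337),tape=(345,204)).items():
        if f=='s0':print(n,W[v-12:v+12,u-12:u+12].reshape(-1,3).mean(0).round(3))
E
python3 m.py
```

```text
s0 red n 304 z 0.09380526281110835 0.1314014731823634 top mean [0.51031585 0.31695099 0.12764715] ((509.3520812988281, 318.8034973144531), (13.290043830871582, 55.564632415771484), 30.758420944213867)
plate ((573.1380615234375, 249.158203125), (9.923477172851562, 35.719200134277344), 2.5760929584503174) 0.015479882699729608
plunger 266 [0.53568641 0.18239665 0.14083089] [0.51783115 0.16398565 0.13866095] [0.55441016 0.20138205 0.14442522]
  cab y-0.20 z0.18 xmin 0.685 882
  cab y-0.20 z0.30 xmin 0.696 95
  cab y-0.10 z0.18 xmin 0.66 2329
  cab y-0.10 z0.30 xmin 0.671 4016
  cab y-0.00 z0.18 xmin 0.629 2408
  cab y-0.00 z0.30 xmin 0.648 5818
  cab y0.10 z0.18 xmin 0.61 3070
  cab y0.10 z0.30 xmin 0.582 7136
  cab y0.20 z0.18 xmin 0.629 5061
  cab y0.20 z0.30 xmin 0.599 8070
  cab y0.30 z0.18 xmin 0.866 539
  cab y0.30 z0.30 xmin 0.868 680
jar [0.574 0.542 0.031]
bot [0.415 0.563 0.047]
tape [0.706 0.352 0.005]
d0 red n 225 z 0.09128714851331099 0.1318117688798851 top mean [0.5104626  0.31920848 0.12924323] ((510.6581115722656, 319.5686950683594), (12.04345417022705, 57.73682403564453), 28.909515380859375)
plate ((563.4574584960938, 135.97569274902344), (134.5664520263672, 484.118896484375), 19.744741439819336) 0.017142592878299223
plunger 71 [0.53398136 0.18546703 0.14240998] [0.51787543 0.17348898 0.13979431] [0.55240324 0.19877999 0.1451016 ]
  cab y-0.40 z0.18 xmin 0.719 183
  cab y-0.40 z0.30 xmin 0.75 228
  cab y-0.30 z0.18 xmin 0.713 240
  cab y-0.30 z0.30 xmin 0.726 624
  cab y-0.20 z0.18 xmin 0.685 298
  cab y-0.20 z0.30 xmin 0.699 724
  cab y-0.10 z0.18 xmin 0.659 364
  cab y-0.10 z0.30 xmin 0.67 671
  cab y-0.00 z0.18 xmin 0.628 360
  cab y-0.00 z0.30 xmin 0.647 798
  cab y0.10 z0.18 xmin 0.611 1177
  cab y0.10 z0.30 xmin 0.583 2678
  cab y0.20 z0.18 xmin 0.63 6169
  cab y0.20 z0.30 xmin 0.622 12310
  cab y0.30 z0.18 xmin 0.869 391
  cab y0.30 z0.30 xmin 0.868 1286
```

Run:
```python
from h import *
Q=[]
for f in('s0','d0'):
    z=np.load(f'pics/{f}.npz');W=world(z['d'],z['K'],z['T']);Q.append(W[z['d']>0])
Q=np.vstack(Q)
print('height map cm of max z(<.6); rows x .3...74, cols y -.5...45')
xs=np.arange(.3,.74,.02);ys=np.arange(-.52,.46,.04)
print('      ',' '.join('%4d'%round(y*100) for y in ys))
for x in xs:
    r=[]
    for y in ys:
        k=Q[(Q[:,0]>=x)&(Q[:,0]<x+.02)&(Q[:,1]>=y)&(Q[:,1]<y+.04)&(Q[:,2]<.7)]
        r.append('%4d'%(100*np.percentile(k[:,2],98)) if len(k)>3 else '   .')
    print('%.2f'%x,'  ',' '.join(r))
n=Q[(Q[:,1]>.1)&(Q[:,1]<.34)&(Q[:,2]>.15)&(Q[:,2]<.7)&(Q[:,0]<.8)]
print('cabinet min x by y,z')
for y in np.arange(.1,.34,.03):
    print('%.2f'%y,[ (lambda k: round(float(np.percentile(k,2)),3) if len(k)>5 else None)(n[(abs(n[:,1]-y-.015)<.015)&(abs(n[:,2]-zz-.05)<.05),0]) for zz in(.15,.25,.35,.45,.55)])
w=Q[(np.hypot(Q[:,0]-.545,Q[:,1]-.325)<.03)];print('col near wing',np.percentile(w[:,2],[50,90,99]))
```

```text
height map cm of max z(<.6); rows x .3...74, cols y -.5...45
        -52  -48  -44  -40  -36  -32  -28  -24  -20  -16  -12   -8   -4    0    4    8   12   16   20   24   28   32   36   40   44
0.30     -37  -38  -38  -38  -38  -38  -38  -38  -38  -39  -87  -87  -87  -87  -87    .    .    .    .    .    .    .    .    .    .
0.32     -38  -38  -38  -38  -38  -38  -38  -38  -39  -40  -87  -87  -87  -87  -87    .    .    .    .    .    .    .    .    0    0
0.34     -38  -38  -38  -38  -38  -38  -38  -38  -39  -45  -87  -87  -87  -87  -87  -87  -87  -87  -87    .    .    0    0    0    0
0.36     -38  -38  -38  -38  -38  -38  -38  -39  -40  -87  -87  -87  -87  -87  -87  -87  -87  -87  -87  -81    0    0    0    0    0
0.38     -38  -38  -38  -38  -38  -38  -38  -39  -80  -87  -87  -87  -87  -87  -87  -87  -87  -87    0    0    0    0    0    0    0
0.40     -37  -38  -38  -38  -38  -38  -39  -87  -87  -87  -87  -87  -87  -87  -87  -87    0    0    0    0    0    0    0    0    0
0.42     -38  -38  -38  -38  -38  -39  -45  -87  -87  -87  -87  -87  -87  -87    0    0    0    0    0    0  
[... 1735 characters left out ...]
 0    2    2    0
0.70       0    0  -59  -59   26   19    .   28   32   35   39   42   43   44   49   51   50   50   50   49    2    0    2    2    0
0.72       0    0  -59  -59   27   27   31   35   39   44   45   44   48   50   51   51    .   50   50   49    2    2    2    0    0
cabinet min x by y,z
0.10 [0.621, 0.609, 0.65, 0.671, None]
0.13 [0.617, 0.615, 0.641, 0.648, None]
0.16 [0.615, 0.613, 0.582, 0.584, None]
0.19 [0.628, 0.628, 0.584, 0.583, None]
0.22 [0.635, 0.635, 0.652, 0.663, None]
0.25 [0.719, 0.719, 0.718, 0.725, None]
0.28 [None, None, None, None, None]
0.31 [None, None, None, None, None]
0.34 [None, None, None, None, None]
col near wing [0.0634958  0.08361949 0.12571002]
```

```bash
cat >> h.py <<'E'
from scipy.spatial.transform import Rotation as Ro
def rel(x,y,z,xang,p=None,R=None):
    s=get_state()
    p=s['position'] if p is None else p
    R=Ro.from_rotvec(s['tool_rot']).as_matrix() if R is None else R
    d=R.T@(np.array([x,y,z])-p)*1000
    yaw=np.degrees(np.arctan2(R[1,0],R[0,0])); sp=-((xang-yaw+180)%360-180)
    print('shift',d.round(1),'spin',round(sp,1),'yaw now',round(yaw,1),'q',s['joint_positions'].round(2),'F',s['ft_force'].round(1))
E
python3 -c "
from h import *
rel(.332,-.332,.237,52)
def RR(a):
    a=np.radians(a);c,s=np.cos(a),np.sin(a);return np.array([[c,s,0],[s,-c,0],[0,0,-1.]])
rel(.45,-.12,.237,84,np.array([.332,-.332,.237]),RR(52))
rel(.455,.1,.237,110,np.array([.45,-.12,.237]),RR(84))
rel(.505,.319,.237,120,np.array([.455,.1,.237]),RR(110))
"
```

```text
shift [ 194.8 -222.3   -1.1] spin -31.5 yaw now 20.5 q [ 1.23  0.32 -0.07  1.45  0.02  1.37 -0.06] F [ 0.7 -0.2  0.4]
shift [239.7 -37.5   0. ] spin -32.0 yaw now 52.0 q [ 1.23  0.32 -0.07  1.45  0.02  1.37 -0.06] F [ 0.7 -0.2  0.4]
shift [219.3 -18.    0. ] spin -26.0 yaw now 84.0 q [ 1.23  0.32 -0.07  1.45  0.02  1.37 -0.06] F [ 0.7 -0.2  0.4]
shift [188.7 121.9   0. ] spin -10.0 yaw now 110.0 q [ 1.23  0.32 -0.07  1.45  0.02  1.37 -0.06] F [ 0.7 -0.2  0.4]
```

arm_command:
  motion:
    - [40,135,-154,0,-22]
    - [40,135,-154,0,-22]
    - [40,135,-154,0,-22]
    - [40,135,-154,0,-22]
    - [40,135,-154,0,-22]

```text
time: 0.52
position: [0.3007, -0.4147, 0.236]
tool_rot: [-2.926, -1.14, 0.0]
ft_force: [1.1, 0.3, 0.1]
grip_width: 0.708
grip_force: 0.0
```

```bash
python3 -c "
from h import *
rel(.332,-.332,.237,52);rel(.40,-.2,.237,74)"
```

```text
shift [ 79.  -39.7  -0.9] spin -9.4 yaw now 42.6 q [ 1.11  0.04 -0.23  1.78  0.01  1.32  0.06] F [1.1 0.3 0.1]
shift [218.4 -90.9  -0.8] spin -31.4 yaw now 42.6 q [ 1.11  0.04 -0.23  1.78  0.01  1.32  0.06] F [1.1 0.3 0.1]
```

arm_command:
  motion:
    - [40,185,-80,0,-31]
    - [40,185,-80,0,-31]
    - [40,185,-80,0,-31]
    - [40,185,-80,0,-31]
    - [40,185,-80,0,-31]

```text
time: 0.93
position: [0.3831, -0.2302, 0.2364]
tool_rot: [-2.51, -1.889, 0.0]
ft_force: [-0.1, -0.7, 0.2]
grip_width: 0.466
grip_force: 0.0
```

```bash
python3 -c "
from h import *
rel(.45,0,.237,90)"
```

```text
shift [239.8   0.5  -0.6] spin -16.1 yaw now 73.9 q [ 0.93 -0.1  -0.42  1.91 -0.04  1.33  0.25] F [-0.1 -0.7  0.2]
```

arm_command:
  motion:
    - [40,205,0,0,-16]
    - [40,205,0,0,-16]
    - [40,205,0,0,-16]
    - [40,205,0,0,-16]
    - [40,205,0,0,-16]

```text
time: 1.35
position: [0.4407, -0.0342, 0.2365]
tool_rot: [2.23, 2.212, -0.0]
ft_force: [0.9, -0.4, 0.3]
grip_width: 0.457
grip_force: 0.0
```

```bash
python3 -c "
from h import *
rel(.45,.17,.237,112)"
```

```text
shift [204.3   7.7  -0.6] spin -22.4 yaw now 89.6 q [ 0.74 -0.13 -0.66  1.91 -0.08  1.33  0.1 ] F [ 0.9 -0.4  0.3]
```

arm_command:
  motion:
    - [40,205,8,0,-30]
    - [40,205,8,0,-30]
    - [40,205,8,0,-30]
    - [40,205,8,0,-30]
    - [40,205,8,0,-30]

```text
time: 1.77
position: [0.4498, 0.1705, 0.2366]
tool_rot: [1.574, 2.718, -0.0]
ft_force: [0.4, -1.0, 0.3]
grip_width: 0.459
grip_force: 0.0
```

```bash
python3 -c "
from h import *
rel(.51,.319,.2,120)"
```

```text
shift [ 98.9 126.1  36.5] spin -0.2 yaw now 119.8 q [ 0.51 -0.02 -0.91  1.83 -0.01  1.32  0.13] F [ 0.4 -1.   0.3]
```

arm_command:
  motion:
    - [40,99,126,36,0]
    - [40,99,126,36,0]
    - [40,99,126,36,0]
    - [40,99,126,36,0]
    - [40,99,126,36,0]

```text
time: 2.18
position: [0.5091, 0.3241, 0.1958]
tool_rot: [-1.565, -2.711, -0.002]
ft_force: [-1.4, -0.6, -0.5]
grip_width: 0.455
grip_force: 0.0
```

Run:
```python
from h import *
rel(.51,.319,.115,120)
im,d,K,T=snap('wrist','w0')
print(K,T.round(3),d[d>0].min())
h=cv2.cvtColor(im,cv2.COLOR_RGB2HSV)
red=((h[...,0]<6)|(h[...,0]>174))&(h[...,1]>170)&(h[...,2]>90)
m=red.astype(np.uint8);n,l,st,c=cv2.connectedComponentsWithStats(m);print(st[1:],c[1:])
```

```text
shift [-5.7 -1.4 80.8] spin -0.0 yaw now 120.0 q [ 0.17  0.4  -0.97  1.6   0.33  1.32 -0.33] F [-1.4 -0.6 -0.5]
[[371.64829954   0.         314.70625064]
 [  0.         371.64829954 241.31621299]
 [  0.           0.           1.        ]] [[ 0.866  0.485  0.123  0.475]
 [ 0.5   -0.837 -0.221  0.385]
 [-0.005  0.253 -0.968  0.344]
 [ 0.     0.     0.     1.   ]] 0.050001033
[[ 291  221   45   91 2238]] [[312.96782842 266.19347632]]
```

View pics/w0.png

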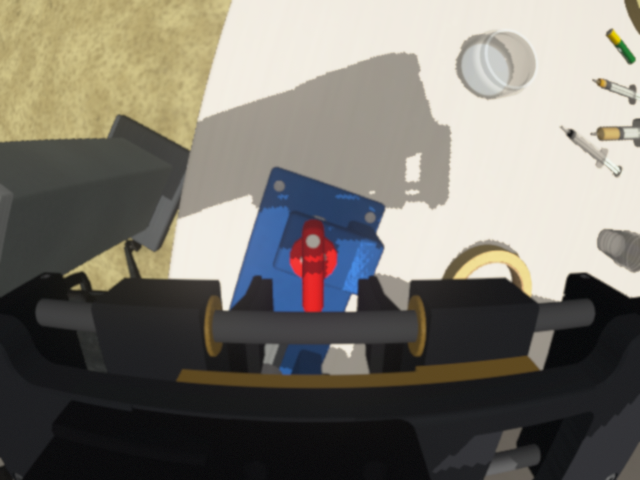

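The wrist view shows the red wing between the open fingers, around (313,266), its white dot at (313,241) on the tool +x end. It is well aligned, so I descend and grip.

arm_command:
  motion:
    - [40,-5,-1,30,0]
    - [40,-5,-1,60,0]
    - [40,-5,-1,80,0]
    - [40,-5,-1,80,0]
    - [40,-5,-1,80,0]

```text
time: 2.65
position: [0.5127, 0.31, 0.1203]
tool_rot: [-1.584, -2.713, 0.003]
ft_force: [1.0, 0.4, 1.0]
grip_width: 0.461
grip_force: 0.0
```

arm_command:
  motion:
    - [0,0,0,0,0]
    - [0,0,0,0,0]
    - [0,0,0,0,0]
    - [0,0,0,0,0]
    - [0,0,0,0,0]
  newtons: 35

```text
time: 3.07
position: [0.5136, 0.3118, 0.1214]
tool_rot: [1.582, 2.713, 0.002]
ft_force: [4.7, 1.6, 3.0]
grip_width: 0.169
grip_force: 3.5
```

Run:
```python
from h import *
rel(.51,.319,.115,120);s=get_state();print(s['torque'],s['grip_width']*87,s['grip_force'])
```

```text
shift [8.1 0.4 6.4] spin -0.5 yaw now 119.5 q [ 0.15  0.46 -0.93  1.69  0.39  1.19 -0.36] F [4.7 1.6 3. ]
[ 0.67620258 -1.44906533  0.05838019] 14.681282994856476 3.491286411881447
```

arm_command:
  motion:
    - [34,0,0,0,0]
    - [34,0,0,0,0]
    - [34,5,0,4,0]
    - [34,5,0,4,0]
    - [34,5,0,4,0]

```text
time: 3.48
position: [0.5097, 0.3162, 0.116]
tool_rot: [-1.581, -2.714, 0.001]
ft_force: [0.6, -0.2, 0.3]
grip_width: 0.374
grip_force: 0.0
```

Run:
```python
from h import *
rel(.51,.319,.115,120);s=get_state();print(s['torque'],s['grip_width']*87,s['grip_force'])
im,d,K,T=snap('scene','s1');snap('side','d1')
a=im[190:330,330:490];cv2.imwrite('pics/s1c.png',cv2.resize(a,None,fx=4,fy=4)[:,:,::-1])
rel(.51,.319,.115,120)
```

```text
shift [2.3 1.6 1. ] spin -0.4 yaw now 119.6 q [ 0.14  0.46 -0.93  1.7   0.4   1.18 -0.37] F [ 0.6 -0.2  0.3]
[ 0.04531112 -0.19907398  0.01887762] 32.56118773373106 0.0
shift [2.9 1.3 1.3] spin -0.5 yaw now 119.5 q [ 0.14  0.46 -0.93  1.7   0.4   1.18 -0.37] F [-0.1 -0.1  0.3]
```

View pics/s1c.png

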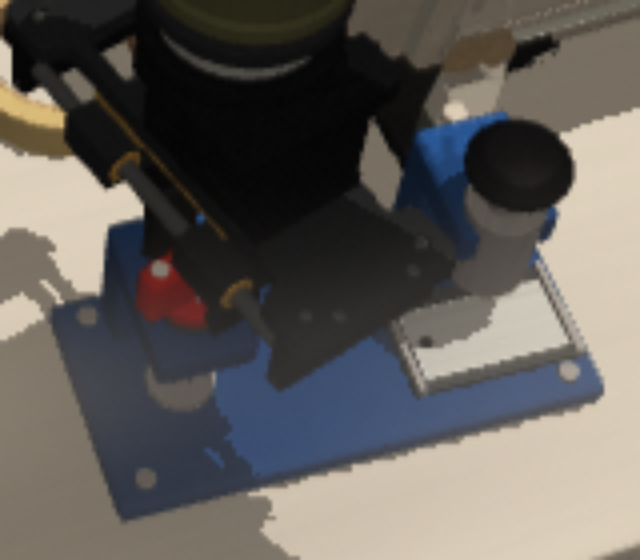

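The scene crop shows the fingers around the red wing at (175,290), clear of the plunger. I centre the last 2 mm and grip.

arm_command:
  motion:
    - [34,2,1,1,0]
    - [34,2,1,1,0]
    - [0,2,1,1,0]
    - [0,2,1,1,0]
    - [0,2,1,1,0]
  newtons: 35

```text
time: 4.0
position: [0.5105, 0.318, 0.1155]
tool_rot: [1.583, 2.714, -0.0]
ft_force: [-0.8, 0.8, 0.1]
grip_width: 0.243
grip_force: 0.0
```

arm_command:
  motion:
    - [0,0,0,0,0]
    - [0,0,0,0,0]
    - [0,0,0,0,0]

```text
time: 4.25
position: [0.5107, 0.3181, 0.1156]
tool_rot: [1.582, 2.714, 0.001]
ft_force: [1.3, 0.7, -0.1]
grip_width: 0.158
grip_force: 35.0
```

```bash
cat > q.py <<'E'
from h import *
rel(.51,.319,.115,120);s=get_state();print('t',s['time'],s['position'].round(4),s['torque'].round(2),s['grip_width']*87,s['grip_force'],'q7tau',s['joint_torque'][6])
E
python3 q.py
```

```text
shift [ 1.1 -0.2  0.6] spin -0.5 yaw now 119.5 q [ 0.14  0.46 -0.93  1.7   0.4   1.18 -0.38] F [ 1.3  0.7 -0.1]
t 4.25 [0.5107 0.3181 0.1156] [ 0.12 -0.36  0.11] 13.725245356023388 34.99228048603982 q7tau -0.09656567825004458
```

arm_command:
  motion:
    - [0,0,0,0,7]
    - [0,0,0,0,14]
    - [0,0,0,0,21]
    - [0,0,0,0,28]
    - [0,0,0,0,35]

```text
time: 4.67
position: [0.5111, 0.3182, 0.1156]
tool_rot: [2.331, 2.105, 0.002]
ft_force: [1.6, 1.5, -2.2]
grip_width: 0.156
grip_force: 35.0
```

```bash
python3 q.py
```

```text
shift [ 0.7 -1.1  0.6] spin -35.8 yaw now 84.2 q [ 0.05  0.42 -0.81  1.7   0.33  1.16 -0.95] F [ 1.6  1.5 -2.2]
t 4.6667 [0.5111 0.3182 0.1156] [ 0.19 -0.65  0.12] 13.613197655614691 34.991657375358045 q7tau 1.2702679261565208
```

arm_command:
  motion:
    - [0,0,0,0,7]
    - [0,0,0,0,14]
    - [0,0,0,0,21]
    - [0,0,0,0,28]
    - [0,0,0,0,35]

```text
time: 5.08
position: [0.5115, 0.318, 0.1156]
tool_rot: [2.857, 1.306, 0.003]
ft_force: [1.6, -0.1, -1.9]
grip_width: 0.157
grip_force: 35.0
```

```bash
python3 q.py
```

```text
shift [-0.2 -1.8  0.6] spin -70.8 yaw now 49.2 q [-0.03  0.39 -0.7   1.7   0.27  1.15 -1.52] F [ 1.6 -0.1 -1.9]
t 5.0833 [0.5115 0.318  0.1156] [ 0.14 -0.72  0.15] 13.690719941272373 34.99176044482738 q7tau 1.2874729558825493
```

arm_command:
  motion:
    - [0,0,0,0,4]
    - [0,0,0,0,8]
    - [0,0,0,0,12]
    - [0,0,0,0,15]
    - [0,0,0,0,15]

```text
time: 5.5
position: [0.5115, 0.3179, 0.1156]
tool_rot: [3.001, 0.929, 0.003]
ft_force: [3.4, 1.2, -2.5]
grip_width: 0.157
grip_force: 35.0
```

```bash
python3 q.py
```

```text
shift [-0.7 -1.8  0.6] spin -85.6 yaw now 34.4 q [-0.06  0.38 -0.65  1.7   0.25  1.14 -1.76] F [ 3.4  1.2 -2.5]
t 5.5 [0.5115 0.3179 0.1156] [ 0.14 -0.93 -0.1 ] 13.634045925622228 35.00017037149519 q7tau -0.4480248223990202
```

arm_command:
  motion:
    - [0,0,0,0,3]
    - [0,0,0,0,6]
    - [0,0,0,0,9]
    - [0,0,0,0,12]
    - [0,0,0,0,15]

```text
time: 5.92
position: [0.5116, 0.3177, 0.1156]
tool_rot: [3.096, 0.53, 0.003]
ft_force: [3.7, 0.4, -2.9]
grip_width: 0.159
grip_force: 35.0
```

```bash
python3 q.py
```

```text
shift [-1.1 -1.7  0.6] spin -100.6 yaw now 19.4 q [-0.1   0.37 -0.61  1.7   0.23  1.14 -2.  ] F [ 3.7  0.4 -2.9]
t 5.9167 [0.5116 0.3177 0.1156] [ 0.1  -0.94  0.11] 13.87204510623143 34.99400585889816 q7tau 0.4875951446592808
```

arm_command:
  motion:
    - [0,0,0,0,3]
    - [0,0,0,0,6]
    - [0,0,0,0,9]
    - [0,0,0,0,12]
    - [0,0,0,0,15]

```text
time: 6.33
position: [0.5117, 0.3176, 0.1156]
tool_rot: [3.139, 0.121, 0.003]
ft_force: [3.7, 0.0, -1.1]
grip_width: 0.158
grip_force: 35.0
```

```bash
python3 q.py
```

```text
shift [-1.6 -1.6  0.5] spin -115.6 yaw now 4.4 q [-0.13  0.36 -0.57  1.7   0.21  1.14 -2.25] F [ 3.7  0.  -1.1]
t 6.3333 [0.5117 0.3176 0.1156] [ 0.07 -0.91  0.1 ] 13.770675630914807 34.99451721087098 q7tau 0.49007680267095566
```

arm_command:
  motion:
    - [0,0,0,0,3]
    - [0,0,0,0,6]
    - [0,0,0,0,9]
    - [0,0,0,0,12]
    - [0,0,0,0,15]

```text
time: 6.75
position: [0.5117, 0.3174, 0.1155]
tool_rot: [3.128, -0.29, 0.003]
ft_force: [3.1, 0.6, -1.1]
grip_width: 0.158
grip_force: 35.0
```

```bash
python3 q.py
```

```text
shift [-1.9 -1.3  0.5] spin -130.6 yaw now -10.6 q [-0.16  0.35 -0.53  1.7   0.19  1.13 -2.5 ] F [ 3.1  0.6 -1.1]
t 6.75 [0.5117 0.3174 0.1155] [-0.07 -0.89  0.13] 13.716586524679522 34.995074034668505 q7tau 0.4920608550310135
```

arm_command:
  motion:
    - [34,0,0,0,0]
    - [34,0,0,0,0]
    - [34,0,0,0,0]
    - [34,0,0,-30,0]
    - [34,0,0,-45,0]

```text
time: 7.17
position: [0.5099, 0.3186, 0.1618]
tool_rot: [-3.128, 0.284, 0.001]
ft_force: [-0.3, 0.9, 1.0]
grip_width: 0.372
grip_force: 0.0
```

arm_command:
  motion:
    - [34,0,0,0,-7]
    - [34,0,0,0,-14]
    - [34,0,0,0,-21]
    - [34,0,0,0,-28]
    - [34,0,0,0,-35]

```text
time: 7.58
position: [0.5098, 0.3183, 0.1605]
tool_rot: [-3.067, -0.679, 0.001]
ft_force: [0.5, -0.1, -0.0]
grip_width: 0.388
grip_force: 0.0
```

arm_command:
  motion:
    - [34,0,0,0,-7]
    - [34,0,0,0,-14]
    - [34,0,0,0,-21]
    - [34,0,0,0,-28]
    - [34,0,0,0,-35]

```text
time: 8.0
position: [0.5098, 0.3183, 0.1605]
tool_rot: [-2.721, -1.57, 0.001]
ft_force: [0.1, 1.0, -1.2]
grip_width: 0.39
grip_force: 0.0
```

arm_command:
  motion:
    - [34,0,0,0,-7]
    - [34,0,0,0,-14]
    - [34,0,0,0,-21]
    - [34,0,0,0,-28]
    - [34,0,0,0,-35]

```text
time: 8.42
position: [0.5098, 0.3183, 0.1605]
tool_rot: [-2.123, -2.315, 0.001]
ft_force: [1.0, 0.5, -0.4]
grip_width: 0.39
grip_force: 0.0
```

arm_command:
  motion:
    - [34,0,0,0,-7]
    - [34,0,0,0,-14]
    - [34,0,0,0,-21]
    - [34,0,0,0,-28]
    - [34,0,0,0,-35]

```text
time: 8.83
position: [0.5099, 0.3182, 0.1606]
tool_rot: [-1.329, -2.846, 0.001]
ft_force: [-0.9, -0.3, 0.4]
grip_width: 0.388
grip_force: 0.0
```

arm_command:
  motion:
    - [34,0,0,0,-7]
    - [34,0,0,0,-14]
    - [34,0,0,0,-21]
    - [34,0,0,0,-28]
    - [34,0,0,0,-35]

```text
time: 9.25
position: [0.5099, 0.3182, 0.1606]
tool_rot: [-0.411, -3.114, 0.0]
ft_force: [0.4, 0.1, 0.3]
grip_width: 0.393
grip_force: 0.0
```

```bash
cat > w.py <<'E'
from h import *
import sys
get_state();rel(.511,.318,.115,169.4)
im,d,K,T=snap('wrist',sys.argv[1])
h=cv2.cvtColor(im,cv2.COLOR_RGB2HSV)
m=(((h[...,0]<6)|(h[...,0]>174))&(h[...,1]>170)&(h[...,2]>90)).astype(np.uint8)
n,l,st,c=cv2.connectedComponentsWithStats(m);i=1+np.argmax(st[1:,4]);print(st[i],c[i])
def ray(u,v,z):
    x,y=(u-K[0,2])/K[0,0],(v-K[1,2])/K[1,1];r=np.hypot(x,y)+1e-9
    D=T[:3,:3]@np.array([x/r*np.sin(r),y/r*np.sin(r),np.cos(r)]);return T[:3,3]+D*(z-T[2,3])/D[2]
v,u=np.nonzero(l==i);P=np.array([ray(a,b,.129) for a,b in zip(u,v)])[:,:2]*1000
print(cv2.minAreaRect(P.astype(np.float32)),P.mean(0))
E
python3 w.py w1
```

```text
shift [-1.1  0.1 45.6] spin -4.5 yaw now 164.9 q [ 0.22  0.46 -1.05  1.65  0.42  1.28  0.4 ] F [0.4 0.1 0.3]
[ 288  223   53   88 3001] [313.6661113 266.3562146]
((501.4468688964844, 319.6627197265625), (26.674999237060547, 47.293636322021484), 74.91413116455078) [500.62695544 319.7192236 ]
```

View pics/w1.png

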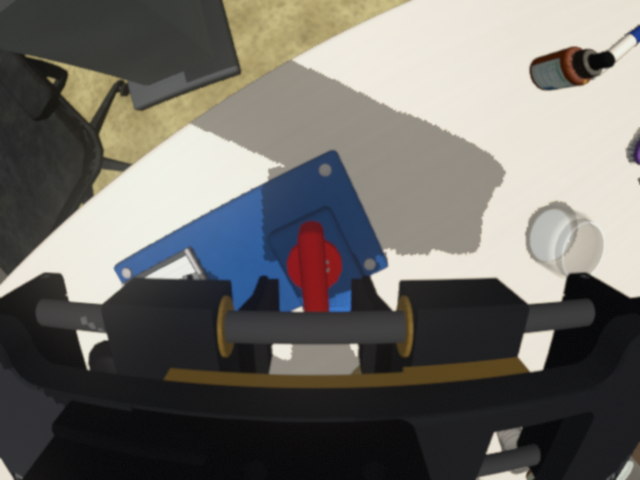

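The wing now lies at (313,265) between the fingers, tilted by a few degrees with no dot at its top end, as expected after the half-turn regrip. I lower, square up and grip again.

arm_command:
  motion:
    - [34,-1,0,0,-4]
    - [34,-1,0,25,-4]
    - [34,-1,0,45,-4]
    - [34,-1,0,45,-4]
    - [34,-1,0,45,-4]

```text
time: 9.72
position: [0.5106, 0.3177, 0.1151]
tool_rot: [-0.315, -3.124, 0.001]
ft_force: [0.1, -0.3, 0.2]
grip_width: 0.39
grip_force: 0.0
```

arm_command:
  motion:
    - [0,0,0,0,0]
    - [0,0,0,0,0]
    - [0,0,0,0,0]
    - [0,0,0,0,0]
    - [0,0,0,0,0]
  newtons: 35

```text
time: 10.13
position: [0.5116, 0.3175, 0.1164]
tool_rot: [0.315, 3.125, -0.001]
ft_force: [-0.4, -1.7, 5.5]
grip_width: 0.16
grip_force: 34.9
```

```bash
python3 q.py
```

```text
shift [1.9 1.2 1.4] spin 48.5 yaw now 168.5 q [ 0.21  0.51 -1.03  1.69  0.47  1.21  0.43] F [-0.4 -1.7  5.5]
t 10.1333 [0.5116 0.3175 0.1164] [-0.43  0.01  0.14] 13.907552285197545 34.92574900388718 q7tau -0.10438935365527868
```

arm_command:
  motion:
    - [0,0,0,0,3]
    - [0,0,0,0,6]
    - [0,0,0,0,9]
    - [0,0,0,0,12]
    - [0,0,0,0,15]

```text
time: 10.55
position: [0.5116, 0.3174, 0.1164]
tool_rot: [0.724, 3.056, -0.002]
ft_force: [-0.7, -1.7, 4.8]
grip_width: 0.158
grip_force: 34.9
```

```bash
python3 q.py
```

```text
shift [2.1 0.7 1.4] spin 33.3 yaw now 153.3 q [ 0.17  0.49 -0.98  1.69  0.43  1.2   0.19] F [-0.7 -1.7  4.8]
t 10.55 [0.5116 0.3174 0.1164] [-0.45  0.16  0.07] 13.755701523497024 34.9241146305576 q7tau 0.4630975238978863
```

arm_command:
  motion:
    - [0,0,0,0,3]
    - [0,0,0,0,6]
    - [0,0,0,0,9]
    - [0,0,0,0,12]
    - [0,0,0,0,15]

```text
time: 10.97
position: [0.5115, 0.3172, 0.1164]
tool_rot: [1.117, 2.935, -0.002]
ft_force: [-1.9, -2.4, 5.2]
grip_width: 0.157
grip_force: 34.9
```

```bash
python3 q.py
```

```text
shift [2.3 0.3 1.4] spin 18.3 yaw now 138.3 q [ 0.14  0.47 -0.93  1.69  0.4   1.19 -0.05] F [-1.9 -2.4  5.2]
t 10.9667 [0.5115 0.3172 0.1164] [-0.49  0.21  0.12] 13.67343610313873 34.92429317906499 q7tau 0.46691187657415867
```

arm_command:
  motion:
    - [0,0,0,0,3]
    - [0,0,0,0,6]
    - [0,0,0,0,9]
    - [0,0,0,0,12]
    - [0,0,0,0,15]

```text
time: 11.38
position: [0.5123, 0.3166, 0.1165]
tool_rot: [1.485, 2.764, -0.002]
ft_force: [1.1, -4.2, 4.5]
grip_width: 0.19
grip_force: 42.0
```

```bash
python3 q.py
```

```text
shift [ 3.3 -0.6  1.4] spin 3.5 yaw now 123.5 q [ 0.1   0.45 -0.88  1.69  0.37  1.18 -0.29] F [ 1.1 -4.2  4.5]
t 11.3833 [0.5123 0.3166 0.1165] [-1.11 -0.54  1.2 ] 16.534971034147528 41.95023886626586 q7tau -0.7004259712994099
```

The stop shows: 1.2 N m of moment, and the wing is skewed in the pads. I unwind to find where the wing really is.

arm_command:
  motion:
    - [0,0,0,0,-3]
    - [0,0,0,0,-5]
    - [0,0,0,0,-5]
    - [0,0,0,0,-5]

```text
time: 11.72
position: [0.5123, 0.3166, 0.1164]
tool_rot: [1.364, 2.827, -0.002]
ft_force: [0.0, -4.6, 5.1]
grip_width: 0.177
grip_force: 33.7
```

```bash
python3 q.py
```

```text
shift [ 3.3 -0.3  1.3] spin 8.5 yaw now 128.5 q [ 0.12  0.45 -0.89  1.69  0.38  1.18 -0.21] F [ 0.  -4.6  5.1]
t 11.7167 [0.5123 0.3166 0.1164] [-0.93 -0.17  0.46] 15.425047181456632 33.66175184317399 q7tau -0.4210694320499897
```

arm_command:
  motion:
    - [0,0,0,0,-2]
    - [0,0,0,0,-2]
    - [0,0,0,0,-2]

```text
time: 11.97
position: [0.5122, 0.3167, 0.1164]
tool_rot: [1.316, 2.851, -0.002]
ft_force: [-0.5, -3.9, 4.9]
grip_width: 0.17
grip_force: 33.1
```

```bash
python3 q.py
```

```text
shift [ 3.2 -0.2  1.3] spin 10.4 yaw now 130.4 q [ 0.12  0.45 -0.9   1.69  0.38  1.18 -0.17] F [-0.5 -3.9  4.9]
t 11.9667 [0.5122 0.3167 0.1164] [-0.82 -0.1   0.37] 14.829518980892763 33.10253314033616 q7tau -0.2855055592954159
```

arm_command:
  motion:
    - [0,0,0,0,-2]
    - [0,0,0,0,-3]
    - [0,0,0,0,-3]

```text
time: 12.22
position: [0.5118, 0.317, 0.1163]
tool_rot: [1.24, 2.885, -0.002]
ft_force: [-0.5, -3.2, 5.1]
grip_width: 0.161
grip_force: 34.0
```

```bash
python3 q.py
```

```text
shift [2.7 0.1 1.3] spin 13.5 yaw now 133.5 q [ 0.13  0.46 -0.91  1.69  0.39  1.18 -0.12] F [-0.5 -3.2  5.1]
t 12.2167 [0.5118 0.317  0.1163] [-0.75  0.06  0.24] 13.983398182875757 33.99534871598007 q7tau -0.09461913490667939
```

arm_command:
  motion:
    - [0,0,0,0,-7]
    - [0,0,0,0,-14]
    - [0,0,0,0,-21]
    - [0,0,0,0,-28]
    - [0,0,0,0,-35]

```text
time: 12.63
position: [0.5117, 0.3174, 0.1164]
tool_rot: [0.308, 3.126, -0.001]
ft_force: [-0.9, -2.0, 4.5]
grip_width: 0.161
grip_force: 34.9
```

arm_command:
  motion:
    - [0,0,0,0,-7]
    - [0,0,0,0,-14]
    - [0,0,0,0,-21]
    - [0,0,0,0,-28]
    - [0,0,0,0,-35]

```text
time: 13.05
position: [0.5117, 0.3177, 0.1164]
tool_rot: [-0.646, 3.074, -0.0]
ft_force: [-1.3, -0.9, 3.5]
grip_width: 0.157
grip_force: 34.9
```

arm_command:
  motion:
    - [0,0,0,0,-7]
    - [0,0,0,0,-14]
    - [0,0,0,0,-20]
    - [0,0,0,0,-20]
    - [0,0,0,0,-20]

```text
time: 13.47
position: [0.5116, 0.3179, 0.1163]
tool_rot: [-1.163, 2.918, 0.0]
ft_force: [-1.0, -1.5, 5.8]
grip_width: 0.157
grip_force: 34.8
```

```bash
python3 q.py
```

```text
shift [0.4 1.9 1.3] spin 103.5 yaw now -136.5 q [ 0.31  0.63 -1.22  1.69  0.62  1.27  1.29] F [-1.  -1.5  5.8]
t 13.4667 [0.5116 0.3179 0.1163] [-0.33  0.05  0.1 ] 13.682482670111895 34.83937634155154 q7tau -0.02045308006927371
```

arm_command:
  motion:
    - [40,0,0,0,0]
    - [40,0,0,0,0]
    - [40,0,0,0,0]
    - [40,0,0,-40,0]
    - [40,0,0,-80,0]

```text
time: 13.88
position: [0.5101, 0.3164, 0.194]
tool_rot: [1.162, -2.913, 0.0]
ft_force: [1.0, 1.1, 0.4]
grip_width: 0.424
grip_force: 0.0
```

```bash
python3 - <<'E'
from h import *
rel(.528,.182,.197,180)
W0=[];W1=[]
for a,b in(('s0','s1'),('d0','d1')):
    A=np.load(f'pics/{a}.npz');B=np.load(f'pics/{b}.npz')
    w0=world(A['d'],A['K'],A['T']);w1=world(B['d'],B['K'],B['T'])
    W0.append(w0[A['d']>0]);W1.append(w1[(B['d']>0)&((A['d']-B['d']>.03))])
W0=np.vstack(W0);W1=np.vstack(W1)
k=W0[(W0[:,0]<.625)&(W0[:,1]>.08)&(W0[:,1]<.27)&(W0[:,2]>.15)&(W0[:,2]<.9)]
for z in np.arange(.15,.6,.05):
    q=k[(k[:,2]>=z)&(k[:,2]<z+.05)]
    if len(q):print('cab z%.2f n%d'%(z,len(q)),'xmin %.3f y %.3f-%.3f'%(q[:,0].min(),q[:,1].min(),q[:,1].max()))
# arm extent when tcp at (.51,.316,.116) yaw 119.5, radial dir az 31.8
r=W1-np.array([.51,.316,.116]);a=np.radians(31.8);rad=r[:,0]*np.cos(a)+r[:,1]*np.sin(a)
for z in np.arange(.0,.5,.04):
    q=(r[:,2]>=z)&(r[:,2]<z+.04)
    if q.sum()>5:print('arm z+%.2f n%d'%(z,q.sum()),'radial max %.3f  x %.3f..%.3f y %.3f..%.3f'%(rad[q].max(),*np.percentile(r[q,0],[1,99]),*np.percentile(r[q,1],[1,99])))
E
python3 w.py w2
```

```text
shift [  79.6 -109.8   -2.8] spin 43.5 yaw now -136.5 q [ 0.35  0.56 -1.28  1.6   0.54  1.4   1.34] F [1.  1.1 0.4]
cab z0.15 n73 xmin 0.620 y 0.158-0.181
cab z0.20 n525 xmin 0.612 y 0.107-0.183
cab z0.25 n1324 xmin 0.606 y 0.095-0.184
cab z0.30 n52 xmin 0.621 y 0.163-0.180
cab z0.40 n465 xmin 0.575 y 0.173-0.202
cab z0.45 n1764 xmin 0.579 y 0.163-0.211
arm z+0.00 n324 radial max 0.032  x -0.031..0.022 y -0.016..0.024
arm z+0.04 n1758 radial max 0.088  x -0.094..0.074 y -0.068..0.074
arm z+0.08 n4953 radial max 0.096  x -0.443..0.087 y -0.264..0.075
arm z+0.12 n2076 radial max 0.035  x -0.442..0.002 y -0.266..0.038
arm z+0.16 n1960 radial max 0.037  x -0.437..0.028 y -0.318..0.038
arm z+0.20 n2599 radial max 0.037  x -0.439..0.026 y -0.326..0.038
arm z+0.24 n2851 radial max 0.036  x -0.427..0.023 y -0.330..0.046
arm z+0.28 n2562 radial max 0.039  x -0.416..0.028 y -0.329..0.039
arm z+0.32 n4646 radial max 0.054  x -0.402..0.049 y -0.330..0.058
arm z+0.36 n9965 radial max 0.054  x -0.387..0.045 y -0.326..0.056
arm z+0.40 n9680 radial max 0.017  x -0.180..0.018 y -0.163..0.018
arm z+0.44 n7474 radial max -0.094  x -0.181..-0.066 y -0.159..-0.078
arm z+0.48 n382 radial max -0.185  x -0.156..-0.120 y -0.168..-0.149
shift [-2.1  0.4 79. ] spin 54.1 yaw now -136.5 q [ 0.35  0.56 -1.28  1.6   0.54  1.4   1.34] F [1.  1.1 0.4]
[ 292  213   47   90 2371] [314.55714888 252.2357655 ]
((508.0011901855469, 312.42449951171875), (54.46043395996094, 27.9681339263916), 27.925214767456055) [504.83231752 311.16601853]
```

View pics/w2.png

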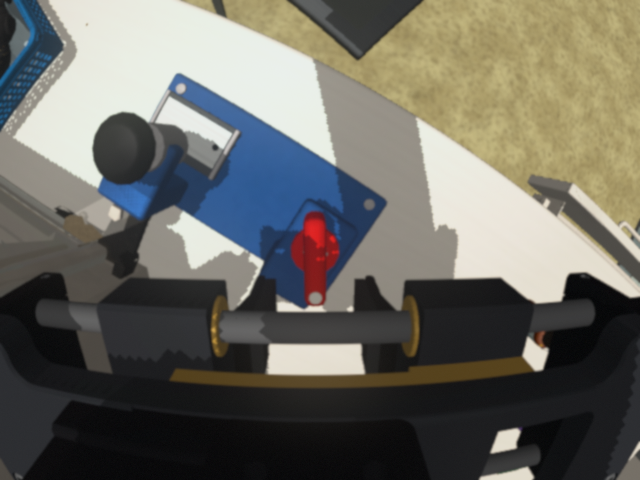

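The wrist view shows the released wing at (315,255), in line with the tool, its dot at (315,297), and the plunger at (125,147). The cabinet handle overhangs the plunger, so I will press with one opened finger and keep the tool axis about 45 mm towards the robot.

Run:
```python
from h import *
rel(.491,.176,.2,100)
```

```text
shift [115.6 -89.7   3. ] spin 123.5 yaw now -136.5 q [ 0.35  0.55 -1.29  1.59  0.54  1.4   1.34] F [2.2 3.5 5.6]
```

arm_command:
  motion:
    - [80,0,0,-5,7]
    - [80,29,-22,-5,14]
    - [80,58,-45,-5,21]
    - [80,87,-68,-5,28]
    - [80,115,-90,-5,35]

```text
time: 14.35
position: [0.4894, 0.1721, 0.1999]
tool_rot: [0.224, -3.133, -0.0]
ft_force: [1.0, -1.2, 0.8]
grip_width: 0.756
grip_force: 0.0
```

arm_command:
  motion:
    - [80,0,0,0,7]
    - [80,0,0,0,14]
    - [80,0,0,0,21]
    - [80,0,0,0,28]
    - [80,0,0,0,35]

```text
time: 14.77
position: [0.4899, 0.1731, 0.2004]
tool_rot: [0.73, 3.055, -0.0]
ft_force: [-0.2, 0.4, 0.1]
grip_width: 0.915
grip_force: 0.0
```

arm_command:
  motion:
    - [80,0,0,0,7]
    - [80,0,0,0,14]
    - [80,0,0,0,21]
    - [80,0,0,0,28]
    - [80,0,0,0,35]

```text
time: 15.18
position: [0.4898, 0.1736, 0.2003]
tool_rot: [1.614, 2.695, 0.0]
ft_force: [-0.6, -1.1, -0.4]
grip_width: 0.922
grip_force: 0.0
```

arm_command:
  motion:
    - [80,0,0,0,7]
    - [80,0,0,0,14]
    - [80,0,0,0,18]
    - [80,0,0,0,18]
    - [80,0,0,0,18]

```text
time: 15.6
position: [0.4898, 0.1736, 0.2004]
tool_rot: [2.006, 2.418, -0.0]
ft_force: [0.3, 0.2, 0.3]
grip_width: 0.919
grip_force: 0.0
```

Run:
```python
from h import *
rel(.491,.176,.157,100)
snap('wrist','w3');im=snap('scene','s3')[0];sd=snap('side','d3')[0]
a=cv2.resize(im[130:330,330:530],(600,600));b=cv2.imread('pics/w3.png')
cv2.imwrite('pics/s3c.png',np.hstack([cv2.resize(a,(300,300))[:,:,::-1],cv2.resize(b,(400,300))]))
rel(.491,.176,.157,100)
```

```text
shift [ 2.2  1.7 43.4] spin 0.6 yaw now 100.6 q [ 0.57  0.17 -1.04  1.79  0.15  1.27 -0.32] F [0.3 0.2 0.3]
shift [ 2.3  1.6 43.5] spin 0.6 yaw now 100.6 q [ 0.57  0.17 -1.04  1.79  0.15  1.27 -0.32] F [ 0.6 -0.2  1.1]
```

View pics/s3c.png

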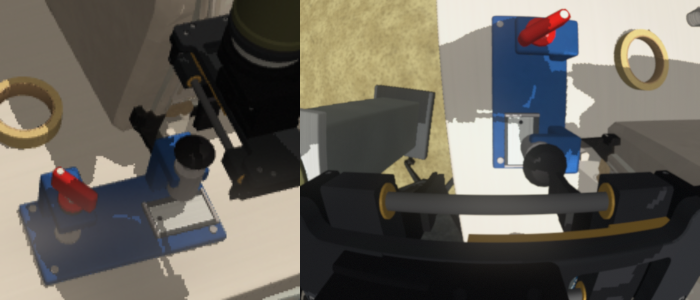

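The left half shows the press with the plunger at (194,155) unobstructed. The right half (wrist) shows the finger above the plunger head near (545,165). By kinematics the fingertip is at (0.534, 0.182), within 2 mm of the plunger axis. I press down.

arm_command:
  motion:
    - [80,2,1,20,0]
    - [80,2,1,36,0]
    - [80,2,1,40,0]
    - [80,2,1,40,0]

```text
time: 16.08
position: [0.4896, 0.1752, 0.1594]
tool_rot: [-2.007, -2.415, 0.003]
ft_force: [-0.5, 0.4, 0.0]
grip_width: 0.92
grip_force: 0.0
```

arm_command:
  motion:
    - [80,0,0,2,0]
    - [80,0,0,4,0]
    - [80,0,0,6,0]
    - [80,0,0,6,0]

```text
time: 16.42
position: [0.4914, 0.1758, 0.1559]
tool_rot: [2.008, 2.414, 0.002]
ft_force: [-2.9, -0.4, 8.2]
grip_width: 0.919
grip_force: 4.0
```

```bash
python3 q.py
```

```text
shift [137.4  44.3  41. ] spin -19.5 yaw now 100.5 q [ 0.53  0.23 -1.03  1.84  0.21  1.18 -0.38] F [-2.9 -0.4  8.2]
t 16.4167 [0.4914 0.1758 0.1559] [-0.23  0.2  -0.01] 79.9809781320776 3.971796914404422 q7tau 0.025888148811645806
```

Contact made at 8 N, as expected. I keep pressing.

arm_command:
  motion:
    - [80,0,0,2,0]
    - [80,0,0,4,0]
    - [80,0,0,6,0]
    - [80,0,0,8,0]
    - [80,0,0,8,0]

```text
time: 16.83
position: [0.4915, 0.1759, 0.149]
tool_rot: [2.007, 2.414, 0.001]
ft_force: [-5.8, -2.3, 14.6]
grip_width: 0.917
grip_force: 7.4
```

```bash
python3 q.py
```

```text
shift [137.4  44.2  33.9] spin -19.5 yaw now 100.5 q [ 0.53  0.24 -1.02  1.85  0.22  1.17 -0.39] F [-5.8 -2.3 14.6]
t 16.8333 [0.4915 0.1759 0.149 ] [-0.44  0.54 -0.07] 79.7608004141916 7.42834775153824 q7tau 0.058245674008503556
```

arm_command:
  motion:
    - [80,0,0,2,0]
    - [80,0,0,4,0]
    - [80,0,0,4,0]

```text
time: 17.08
position: [0.4914, 0.1759, 0.1439]
tool_rot: [2.007, 2.414, 0.002]
ft_force: [-1.1, 0.2, 3.9]
grip_width: 0.919
grip_force: 2.1
```

arm_command:
  motion:
    - [80,0,0,2,0]
    - [80,0,0,4,0]
    - [80,0,0,4,0]

```text
time: 17.33
position: [0.4916, 0.176, 0.1423]
tool_rot: [2.007, 2.413, 0.0]
ft_force: [-9.6, -4.0, 25.5]
grip_width: 0.918
grip_force: 12.4
```

```bash
python3 q.py
```

```text
shift [137.3  44.1  27.1] spin -19.5 yaw now 100.5 q [ 0.52  0.25 -1.02  1.86  0.23  1.16 -0.39] F [-9.6 -4.  25.5]
t 17.3333 [0.4916 0.176  0.1423] [-0.87  1.1  -0.17] 79.90830370180998 12.35264627840479 q7tau 0.1218451140448451
```

The force collapsed from about 15 to 4 N, then climbed to 25 N on the end stop: the plunger has tripped. I lift away and check.

arm_command:
  motion:
    - [80,0,0,-8,0]
    - [80,0,0,-20,0]
    - [80,0,0,-55,0]
    - [80,0,-20,-80,0]
    - [80,0,-40,-80,0]

```text
time: 17.75
position: [0.4539, 0.1704, 0.2231]
tool_rot: [2.005, 2.414, 0.012]
ft_force: [-0.7, 0.6, 0.3]
grip_width: 0.924
grip_force: 0.0
```

arm_command:
  motion:
    - [80,-60,-20,0,0]
    - [80,-120,-20,0,0]
    - [80,-120,-20,0,0]
    - [80,-120,-20,0,0]

```text
time: 18.08
position: [0.4538, 0.0375, 0.2186]
tool_rot: [2.021, 2.401, -0.005]
ft_force: [0.5, -0.4, 0.1]
grip_width: 0.917
grip_force: 0.0
```

```bash
sed -i 's/(.s0.,.d0.):/("s9","d9"):/; s/=="\?.s0.:/=="s9":/' m.py; sed -i "s/f=='s0'/f=='s9'/g" m.py
python3 - <<'E'
from h import *
rel(.49,.1,.25,100);snap('scene','s9');snap('side','d9')
a=cv2.imread('pics/s0.png').astype(int);b=cv2.imread('pics/s9.png')
E
python3 m.py | grep -v cab
```

```text
shift [ 55.3  46.3 -31.7] spin -0.2 yaw now 99.8 q [ 0.81 -0.09 -0.89  1.91 -0.06  1.29  0.11] F [ 0.5 -0.4  0.1]
s9 red n 236 z 0.09519091964407356 0.13275296316200302 top mean [0.50707316 0.31706976 0.12831313] ((509.4722900390625, 318.9845886230469), (54.79732894897461, 12.022781372070312), 43.14565658569336)
plate ((571.2951049804688, 249.26571655273438), (9.89643383026123, 39.777381896972656), 12.020855903625488) 0.01511129715397952
plunger 245 [0.53541033 0.18200664 0.14117091] [0.51747669 0.16422785 0.13899601] [0.5538333  0.19998505 0.1448861 ]
jar [0.574 0.542 0.029]
bot [0.414 0.563 0.051]
tape [0.706 0.352 0.005]
d9 red n 467 z 0.036408253741893326 0.13114869161232623 top mean [0.50813027 0.31899621 0.12843806] ((510.0710754394531, 319.27777099609375), (54.03136444091797, 11.365527153015137), 44.52116012573242)
plate ((563.4437866210938, 136.85682678222656), (135.40760803222656, 481.14971923828125), 19.682432174682617) 0.017131836253471977
plunger 72 [0.53428757 0.18617818 0.14250234] [0.51947088 0.17140259 0.13999582] [0.55042556 0.19755112 0.14508952]
```

View pics/s9.png

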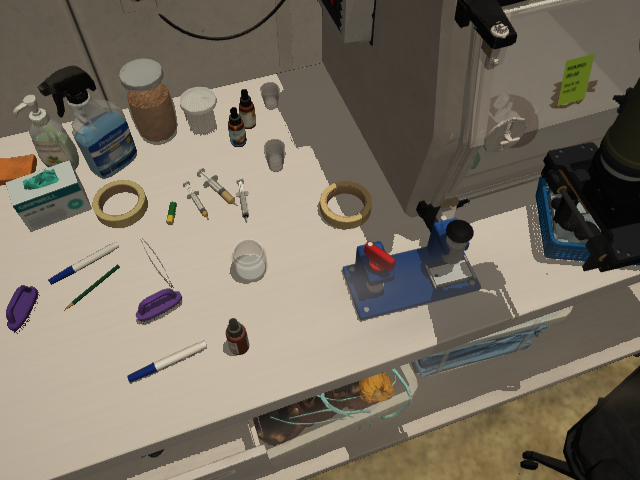

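The final scene view shows the wing at (380,256) at yaw 44°, the plunger up at (459,234), and the jar, tape and bottle where they were. The robot touches nothing, so I hand in.

```bash
python3 -c "
from bench import *
print(close_job())"
```

```text
the job is handed in; nothing more can be done
None
```

The job is handed in after about 18 s of robot time: the thumbscrew was turned until it went solid (1.2 N m felt), backed off a measured 89.5° or so and released; the plunger then tripped and came fully up, and the jar, tape roll and dropper bottle did not move.

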